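# Tip the thread bin forward and take out the bobbin at its back

### The arm

A 6-joint arm with a two-finger parallel gripper is mounted at the origin on a cart in front of the work surface, level with it; the furniture and walls round the work are solid. World frame = base frame: x ahead of the robot, y to its left, z up, the work surface at z = 0. Lengths are in m, angles in degrees, forces in N, time in s.
With the tool pointing down it reaches from about 0.3 to 0.85 m from the base axis. Payload 4.2 kg.
Tool frame: the origin (TCP) lies midway between the tips of the shut fingers; the grasp point (between the pads) lies 19 mm behind it (arm.tcp_to_grasp is the distance from the TCP to the grasp point, in m); y points along the fingers, x is the direction in which the jaws open and shut, and the axes are right-handed (so a half turn about y gives the same grasp; the last joint's range is limited). The gripper opens to 91 mm and grips with 3 to 60 N. Pads are 32 mm wide; open, the fingers measure 118 mm over their backs; the gripper's body (76 mm by 178 mm) begins 60 mm behind the grasp point.
Start: joints at [72.365, 18.312, 89.639, -0, 72.044, -1.146], TCP at [0.163, 0.551, 0.214] pointing down, gripper open.
Joint ranges: [-177.97, 177.97], [-48.28, 115.42], [12.27, 149.76], [-77.06, 257.06], [2.81, 150.46], [-146.56, 146.56]. Speed limits (degrees/s): [147.25, 147.25, 180, 180, 180, 180].

### API

Orientations are given as a 3x3 rotation matrix whose columns are the frame's x, y, z axes.
In Python, from plant import arm gives the robot as it stands. The module is installed in compiled form; this text tells all that it offers.
- The arm moves only by the tool drive_tool, never from a script. Its arguments are lists of equal length, an entry for each row: "claw": the finger opening in m, from 0 to 0.0912; "translation": the shift along the tool's x, y, z in m, a list of three; "dr": the turn, a rotation vector about the tool's x, y, z in degrees, a list of three. A call has 1 to 5 rows; each row shifts and turns the commanded pose from where the row before left it, along the tool's axes as they then stand; what a row does not reach is not made up. A row lasts 1/12 s, in which the tool goes at most 41.7 mm and 7.16 degrees, less where a joint would pass 70% of its speed; a pose out of reach is approached as far as the arm can. A call with a gripper value outside its range is refused whole. The fingers move at their own pace and stop on an object; "grip_force" is the grip in N (left out, the last holds). Time passes only in rows, so rows that do not move let the fingers close. It gives the time, the measured TCP pose, the force and the opening at its end, in the units of the state.
- arm.get_obs(): the state, without advancing time (a new reading comes with each control period).
- arm.snapshot(name): name is "side" or "top" or "wrist"; returns a dict with "frame" (400x640x3 uint8, red, green, blue), "z_map" (400x640 float32, m along the optical axis (not along the pixel's ray), 0 where there is no reading), "vertical_fov" (degrees; the focal length in pixels is half the picture's height over the tangent of half this angle, whatever the lens; pixels are square), "cx", "cy" (the principal point, pixels), "R" (3x3) and "t" (3): a world point X has camera coordinates R X + t; the wrist camera has in their place "T_tool_cam" (4x4, takes a point from camera to tool coordinates, whose origin is the TCP and whose axes are the tool frame's). Camera axes: x right, y down, z forward; pixel columns grow to the right and rows downward; lengths in m; the calibration is good to about 2 mm. The wrist camera is an equidistant fisheye: a pixel r from the principal point sees the ray r / f radians off the axis. A picture is of the moment at which its call begins: read the wrist's pose just before it.
- arm.finish_job(): hands the job in, once; it reports no verdict.
Trained networks look in the newest picture that a camera, given by its name, has taken for a name from the list of things; names that differ only in an ending like _2 or _b are one class to them, and where a whole thing is asked for, a point or a joint stands for the part that bears it (a point fixed in the world has none). Each returns a list of dicts, best first, with "conf" (0 to 1); they miss things now and then, are a little off and sometimes report something else, mostly with a low value. They report only what shows in the picture. A call takes as long as a camera call.
- arm.masks_of(label, camera): "mask" (400x640 bool, what is visible of it) and "extent" ([left, top, width, height] in pixels, round what is visible of it).
The state is a dict: "t": time; "joint_pos": joint angles; "qd": joint speeds; "joint_torque": joint torques, N m; "tcp_pos": TCP position; "orientation": TCP orientation; "contact_force": force on the tool from outside, world axes, zero at the start; "ft_torque": the same for the moment, N m; "grip_width": finger opening in m.
Only numpy, scipy, OpenCV 4.12 (cv2) and the standard library are available. Lean on these libraries where they do the work, as an engineer would, in place of code of your own. Each camera call takes 0.05 s, during which the arm holds its last target. There are 200 camera calls.

### The job

The bobbin of linen thread is at the back of the tilting bin, under the stand's canopy. Tip the bin forward by the black tab on its front rim until it leans on its stop, take the bobbin out, and set it down gently, standing upright on the floor of the open archive box in the free space beside the folded deed. Leave the bin tipped forward.

Things in the scene. Friction and masses are not known exactly. Their poses are not given: they have to be found in the camera images.
- bobbin: Cream bobbin of linen thread with wooden ends: cylinder 33 mm in diameter, 42 mm tall, 0.03 kg, standing in the bin's back pocket. Origin: centre of its underside; z: its axis, up; its yaw means nothing. When the bin tips it slides at most 15 mm forward against a low ridge and stays standing on the sloping floor, its axis leaning with the bin towards the tab.
- bin_handle (a point): Middle of the black tab standing up from the centre of the bin's front rim; tab 28 mm wide (y), 14 mm thick (x), top 18 mm above this point, rim 30 mm below. The frame turns with the bin: upright, z is up, x points level from the tab to the bin's back (roughly away from the robot), y lies along the hinge. The hinge line runs along y through x = +52, z = -205 mm of this frame.
- bin (a joint): Angle of the bin on its hinge, rad: 0 upright, grows as the bin tips forward to the robot, stop at 0.436. It rests at 0, passes its balance near 0.15, then sinks slowly to the front stop and stays there. A pull of 1 to 4 N on the tab is enough.
- stand: Fixed wooden stand, 216 mm wide (y). Origin on the table under the hinge line (hinge 35 mm up); x to its back. Canopy board from x = +72 mm back, top 250 mm up. The grey open bin on it is 150 x 160 mm inside, 45 mm deep, floor 165 mm up, inner walls at x = -50 and +100 when upright. Ridge 8 mm high at x = +51 to +54, pocket behind it 46 mm deep. A loose loupe and eraser lie in the front part.
- archive_box: Open brown board box, 231 mm (x) by 420 mm (y), walls 4 mm thick, 67 mm high, floor 3 mm thick; fixed. Origin: on its underside; z up; inner walls at x = -111 and +111, y = -189 and +206 mm. A folded blue-grey deed bundle 23 mm thick lies fixed in its -y part; the floor from y = +30 mm to the +y wall is free, its middle at x = 0, y = +115 mm.

How it is judged:
By the outcome, as a careful person would: the job done as asked, in the order asked, and still so for the second after the job is handed in, with the robot touching nothing.
It also fails if it takes over 50 s, if anything falls off the work surface, if the arm or the gripper's body presses on something with over 40 N, if the wrist force passes 120 N, or if a joint passes its speed limit or range.

## Working session

There is one attempt and no reset: what is moved stays moved. The work goes in short steps, Python scripts to look and compute and a tool call to move; the robot and the scene stay as the last step left them, time stands still between calls to the robot, and variables do not carry over. Pictures are saved under pics/ and viewed, about 8 in all and at most 12, crops included, and the job is handed in when it is done.

Besides the shell and the picture viewer there is one more tool, called after "Call:" as name(argument=value, ...) on one line, values as JSON. drive_tool: Moves the arm, as the interface text tells. Its arguments: {"type":"object","properties":{"claw":{"type":"array","items":{"type":"number"}},"translation":{"type":"array","items":{"type":"array","items":{"type":"number"}}},"dr":{"type":"array","items":{"type":"array","items":{"type":"number"}}},"grip_force":{"type":"number"}},"required":["claw","translation","dr"]}

```bash
mkdir -p pics
cat > h.py <<'E'
import numpy as np, cv2
from plant import arm
def f(s): return 200/np.tan(np.radians(s['vertical_fov']/2))
def pts(s,mask=None):
    z=s['z_map']; v,u=np.nonzero((z>0)&(mask if mask is not None else True)); d=z[v,u]
    P=np.c_[(u-s['cx'])/f(s)*d,(v-s['cy'])/f(s)*d,d]
    return (P-s['t'])@s['R'], u, v
def save(s,n): cv2.imwrite('pics/%s.png'%n, cv2.cvtColor(s['frame'],cv2.COLOR_RGB2BGR))
E
python3 - <<'E'
from h import *
o=arm.get_obs(); print(o['t'],o['tcp_pos'],np.round(o['orientation'],3),o['grip_width'],arm.tcp_to_grasp)
ims=[]
for c in ['side','top']:
    s=arm.snapshot(c); ims.append(s['frame']); print(c,-s['R'].T@s['t'],s['R'][2])
    for n in ['bobbin','bin_handle','bin','stand','archive_box']:
        for m in arm.masks_of(n,c)[:2]:
            P,u,v=pts(s,m['mask'])
            print(c,n,round(m['conf'],2),m['extent'],len(P), np.round(np.percentile(P,[2,50,98],axis=0),3).tolist() if len(P) else '')
im=np.vstack(ims); im=cv2.resize(im,None,fx=.75,fy=.75); cv2.imwrite('pics/a.png',im[...,::-1])
E
```

```text
0.0 [0.1630446  0.5508794  0.21311426] [[ 0.284 -0.001 -0.959]
 [ 0.959 -0.002  0.284]
 [-0.002 -1.     0.   ]] 0.09120450125827348 0.0188
side [ 0.09754541 -0.90496376  0.82575733] [ 0.40338163  0.71784443 -0.56743514]
side bobbin 0.42 [282.5, 124.4, 12.8, 18.3] 153 [[0.613, 0.226, 0.165], [0.624, 0.233, 0.191], [0.64, 0.256, 0.208]]
side bin 0.69 [236.4, 115.3, 71.2, 65.1] 2292 [[0.492, 0.14, 0.037], [0.561, 0.219, 0.181], [0.654, 0.319, 0.242]]
side stand 0.88 [240.1, 101.2, 83.3, 107.3] 6786 [[0.488, 0.12, 0.007], [0.594, 0.202, 0.109], [0.686, 0.332, 0.25]]
side archive_box 0.66 [273.8, 225.0, 165.9, 165.4] 16130 [[0.377, -0.514, -0.0], [0.51, -0.341, 0.02], [0.634, -0.103, 0.065]]
top [-0.02264256 -0.05704137  0.94418211] [ 0.60917031  0.03970624 -0.79204479]
top bobbin 0.54 [215.6, 156.2, 16.6, 24.3] 233 [[0.612, 0.227, 0.166], [0.62, 0.239, 0.198], [0.65, 0.261, 0.209]]
top bin_handle 0.96 [183.9, 152.7, 80.1, 77.1] 3942 [[0.491, 0.142, 0.037], [0.573, 0.226, 0.172], [0.656, 0.315, 0.247]]
top bin 0.56 [183.7, 155.0, 78.2, 72.1] 3954 [[0.491, 0.142, 0.036], [0.572, 0.226, 0.172], [0.656, 0.315, 0.247]]
top stand 0.74 [176.6, 134.9, 98.2, 116.7] 9493 [[0.486, 0.122, 0.007], [0.582, 0.223, 0.165], [0.684, 0.332, 0.251]]
top archive_box 0.58 [342.2, 199.7, 163.8, 108.9] 13482 [[0.376, -0.509, -0.0], [0.507, -0.322, 0.018], [0.636, -0.115, 0.066]]
```

View pics/a.png

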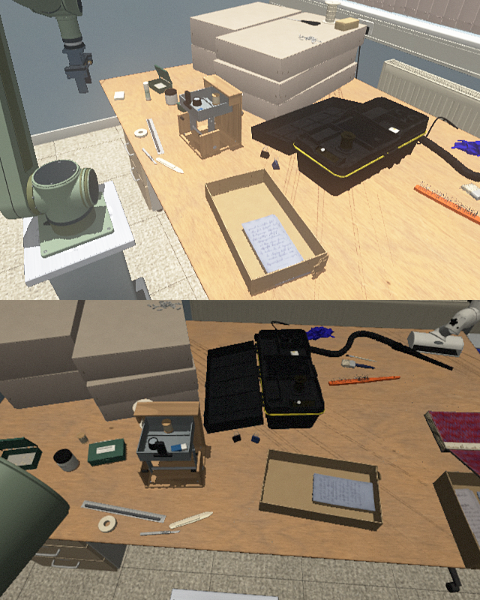

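The first picture shows the stand and bin at about (215, 195) px in the top view and the box around (425, 250) px, with the deed at its right end. Next I fit the poses and take a closer crop.

Run:
```python
from h import *
s=arm.snapshot('top')
P,u,v=pts(s)
def rect(sel,n):
    r=cv2.minAreaRect((P[sel][:,:2]*1000).astype(np.float32)); print(n,sel.sum(),r)
roi=(P[:,0]>.45)&(P[:,0]<.72)&(P[:,1]>.09)&(P[:,1]<.36)
rect(roi&(P[:,2]>.244)&(P[:,2]<.256)&(P[:,0]>.62),'canopy')
rim=roi&(P[:,2]>.198)&(P[:,2]<.22); 
rect(rim,'rim')
t=roi&(P[:,2]>.222)&(P[:,0]<.60)
print('tab',t.sum(),np.round(np.percentile(P[t],[2,50,98],axis=0),4).tolist() if t.any() else 0)
rect(t,'tab')
b=(P[:,0]>.34)&(P[:,0]<.68)&(P[:,1]>-.56)&(P[:,1]<-.06)&(P[:,2]>.055)&(P[:,2]<.075)
rect(b,'box')
d=(P[:,0]>.38)&(P[:,0]<.63)&(P[:,1]>-.52)&(P[:,1]<-.1)&(P[:,2]>.02)&(P[:,2]<.032)
print('deed',np.round(np.percentile(P[d],[5,50,95],axis=0),3).tolist())
top=s['frame'][125:260,165:285]; top=cv2.resize(top,None,fx=4.4,fy=4.4,interpolation=cv2.INTER_CUBIC)
cv2.imwrite('pics/b.png',top[...,::-1])
m=arm.masks_of('bobbin','top')
for q in m: 
    Q,_,_=pts(s,q['mask']); k=Q[:,2]>.204; print(q['conf'],Q[k].mean(0),k.sum(), Q[~k&(Q[:,2]>.18)].mean(0))
```

```text
canopy 1548 ((654.027099609375, 237.0218963623047), (66.13982391357422, 216.7216796875), 3.6545073986053467)
rim 1012 ((577.163330078125, 219.71714782714844), (182.4432830810547, 216.75856018066406), 12.62367057800293)
tab 165 [[0.4908, 0.2109, 0.2241], [0.4934, 0.2226, 0.2476], [0.503, 0.237, 0.2592]]
tab 165 ((497.1400146484375, 224.6477508544922), (28.75860023498535, 14.4808988571167), 88.0146255493164)
box 1286 ((506.18634033203125, -313.8133544921875), (416.8105773925781, 232.9097137451172), 82.87937927246094)
deed [[0.404, -0.495, 0.021], [0.499, -0.394, 0.023], [0.606, -0.261, 0.029]]
0.76 [0.62773706 0.2404741  0.20638198] 85 [0.61841084 0.23600727 0.19298292]
```

View pics/b.png

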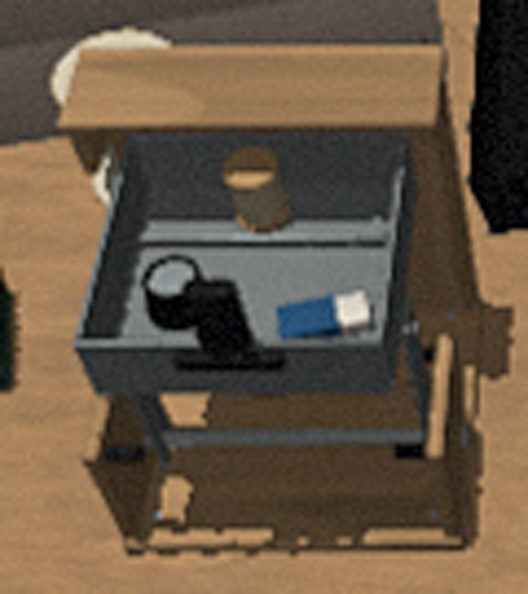

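The crop shows the bobbin upright near (255, 190) px. The black tab and loupe overlap around (225, 320), and the eraser is at (325, 310). The fit puts the tab at (0.497, 0.225, 0.241) and the stand's yaw at about 3.6°, and both agree with the given sizes. I'll rise, turn and shut the fingers to use as a hook.

Call:
drive_tool(claw=[0,0,0], translation=[[0,-0.035,0],[0,-0.035,0],[0,-0.035,0]], dr=[[0,-6.7,0],[0,-6.7,0],[0,-6.7,0]])

```text
t: 0.95
tcp_pos: [0.1631, 0.5509, 0.3199]
orientation: [[-0.069, -0.0, -0.998], [0.998, -0.001, -0.069], [-0.001, -1.0, 0.001]]
contact_force: [0.5, 0.5, 0.1]
grip_width: 0.0739
```

```bash
cat >> h.py <<'E'
def go(p):
    o=arm.get_obs(); R=np.array(o['orientation']); d=R.T@(np.array(p)-o['tcp_pos']); print(o['t'],np.round(o['tcp_pos'],4),np.round(R,3).tolist(),'shift',np.round(d,4),np.linalg.norm(d),'F',np.round(o['contact_force'],1))
E
python3 - <<'E'
from h import *
go([.537,.227,.315])
s=arm.snapshot('top');P,u,v=pts(s)
k=(P[:,0]>.503)&(P[:,0]<.57)&(P[:,1]>.16)&(P[:,1]<.30)&(P[:,2]>.17)
print(np.percentile(P[k],[50,90,98,100],axis=0))
E
```

```text
0.95 [0.1631 0.5509 0.3199] [[-0.069, -0.0, -0.998], [0.998, -0.001, -0.069], [-0.001, -1.0, 0.001]] shift [-0.3488  0.0052 -0.3508] 0.494739627232438 F [0.5 0.5 0.1]
[[0.54319821 0.20439366 0.17910102]
 [0.55948424 0.28194197 0.19242839]
 [0.56631096 0.2873557  0.20980671]
 [0.56938337 0.29084766 0.25706725]]
```

Call:
drive_tool(claw=[0,0,0,0,0], translation=[[-0.027,0,-0.027],[-0.027,0,-0.027],[-0.027,0,-0.027],[-0.027,0,-0.027],[-0.027,0,-0.027]], dr=[[0,0,0],[0,0,0],[0,0,0],[0,0,0],[0,0,0]])

```text
t: 1.42
tcp_pos: [0.3074, 0.4238, 0.319]
orientation: [[-0.063, 0.0, -0.998], [0.998, 0.0, -0.063], [0.0, -1.0, -0.0]]
contact_force: [0.2, 0.2, -0.9]
grip_width: 0.037
```

Call:
drive_tool(claw=[0,0,0,0,0], translation=[[-0.027,0,-0.027],[-0.027,0,-0.027],[-0.027,0,-0.027],[-0.027,0,-0.027],[-0.027,0,-0.027]], dr=[[0,0,0],[0,0,0],[0,0,0],[0,0,0],[0,0,0]])

```text
t: 1.83
tcp_pos: [0.4508, 0.2974, 0.319]
orientation: [[-0.062, 0.001, -0.998], [0.998, 0.001, -0.062], [0.0, -1.0, -0.001]]
contact_force: [-0.1, 0.8, 0.0]
grip_width: 0.0034
```

Call:
drive_tool(claw=[0,0,0,0], translation=[[-0.027,0,-0.027],[-0.027,0,-0.027],[-0.025,0,-0.027],[0,0,0]], dr=[[0,0,0],[0,0,0],[0,0,0],[0,0,0]])

```text
t: 2.17
tcp_pos: [0.5399, 0.2208, 0.3179]
orientation: [[-0.057, 0.002, -0.998], [0.998, -0.003, -0.057], [-0.003, -1.0, -0.002]]
contact_force: [-0.6, -0.2, -0.2]
grip_width: 0.0009
```

Run:
```python
from h import *
go([.537,.227,.235])
s=arm.snapshot('wrist');save(s,'w1');s2=arm.snapshot('side')
c=cv2.resize(s2['frame'][60:220,210:370],None,fx=2.5,fy=2.5)
cv2.imwrite('pics/c.png',np.hstack([cv2.resize(s['frame'],(400,250))[...,::-1].copy(),c[:250,:,::-1]]))
```

```text
2.1667 [0.5399 0.2208 0.3179] [[-0.057, 0.002, -0.998], [0.998, -0.003, -0.057], [-0.003, -1.0, -0.002]] shift [0.0066 0.0829 0.0027] 0.08317491334160101 F [-0.6 -0.2 -0.2]
```

View pics/c.png

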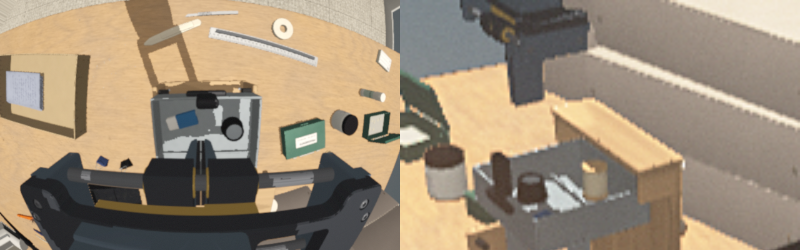

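The fingers are over the bin behind the tab, which is at (205, 100) px in the left panel. The loupe is low at (232, 128) px. I'll descend and pull.

Call:
drive_tool(claw=[0,0,0,0], translation=[[0.006,0.028,0],[0,0.028,0],[0,0.028,0],[0,0,0]], dr=[[0,0,0],[0,0,0],[0,0,0],[0,0,0]])

```text
t: 2.6
tcp_pos: [0.5308, 0.231, 0.2295]
orientation: [[-0.065, -0.011, -0.998], [0.998, -0.004, -0.064], [-0.003, -1.0, 0.011]]
contact_force: [-1.5, -0.2, -1.4]
grip_width: 0.0004
```

Call:
drive_tool(claw=[0,0,0,0,0], translation=[[0,0,0.008],[0,0,0.008],[0,0,0.008],[0,0.001,0.008],[0,0.001,0.008]], dr=[[0,0,0],[0,0,0],[0,0,0],[0,0,0],[0,0,0]])

```text
t: 3.02
tcp_pos: [0.4948, 0.229, 0.2345]
orientation: [[-0.063, 0.003, -0.998], [0.998, 0.001, -0.063], [0.001, -1.0, -0.003]]
contact_force: [1.0, 0.4, -1.1]
grip_width: 0.0006
```

Call:
drive_tool(claw=[0,0,0,0,0], translation=[[0,0.002,0.008],[0,0.002,0.008],[0,0.002,0.008],[0,0.003,0.008],[0,0.003,0.008]], dr=[[0,0,0],[0,0,0],[0,0,0],[0,0,0],[0,0,0]])

```text
t: 3.43
tcp_pos: [0.4542, 0.226, 0.2207]
orientation: [[-0.063, -0.001, -0.998], [0.998, -0.0, -0.063], [0.0, -1.0, 0.001]]
contact_force: [-0.2, 0.6, -0.0]
grip_width: 0.0006
```

Run:
```python
from h import *
go([.537,.227,.235])
s=arm.snapshot('side')
c=cv2.resize(s['frame'][60:220,210:370],None,fx=2.5,fy=2.5)
cv2.imwrite('pics/d.png',c[...,::-1])
```

```text
3.4333 [0.4542 0.226  0.2207] [[-0.063, -0.001, -0.998], [0.998, -0.0, -0.063], [0.0, -1.0, 0.001]] shift [-0.0042 -0.0144 -0.0827] 0.0840450265950822 F [-0.2  0.6 -0. ]
```

View pics/d.png

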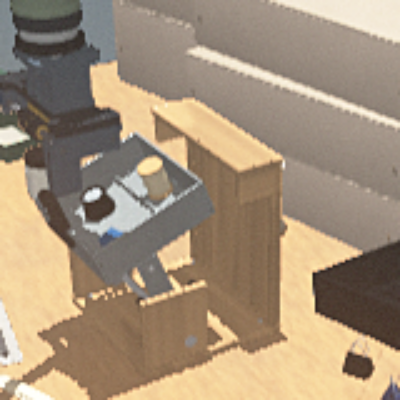

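The bin is tipping well. The bobbin stands at (155, 175) px and the finger is behind the tab at (65, 190) px. I'll raise the tool and let the bin sink.

Call:
drive_tool(claw=[0,0.03,0.06,0.07,0.07], translation=[[0,-0.04,0],[0,-0.04,0],[0,-0.03,0],[0,0,0],[0,0,0]], dr=[[0,0,0],[0,0,0],[0,0,0],[0,0,0],[0,0,0]])

```text
t: 3.9
tcp_pos: [0.4556, 0.2264, 0.3325]
orientation: [[-0.063, 0.003, -0.998], [0.998, 0.002, -0.063], [0.002, -1.0, -0.003]]
contact_force: [-1.3, -0.3, -1.5]
grip_width: 0.0243
```

Call:
drive_tool(claw=[0.07,0.07,0.07,0.07,0.07], translation=[[0,0,0],[0,0,0],[0,0,0],[0,0,0],[0,0,0]], dr=[[0,0,0],[0,0,0],[0,0,0],[0,0,0],[0,0,0]])

```text
t: 4.32
tcp_pos: [0.455, 0.226, 0.3301]
orientation: [[-0.063, -0.001, -0.998], [0.998, -0.001, -0.063], [-0.0, -1.0, 0.002]]
contact_force: [-0.4, 0.4, -0.3]
grip_width: 0.0574
```

Call:
drive_tool(claw=[0.07,0.07,0.07,0.07,0.07], translation=[[0,0,0],[0,0,0],[0,0,0],[0,0,0],[0,0,0]], dr=[[-7,0,0],[-7,0,0],[-7,0,0],[-4,0,0],[0,0,0]])

```text
t: 4.73
tcp_pos: [0.4518, 0.2252, 0.3296]
orientation: [[-0.065, 0.42, -0.905], [0.998, 0.026, -0.059], [-0.001, -0.907, -0.421]]
contact_force: [-0.3, -0.2, -0.3]
grip_width: 0.0698
```

```bash
cat > look.py <<'E'
from h import *
go([.5,.23,.3])
Rz=cv2.Rodrigues(np.array([0,0,np.radians(3.65)]))[0]; O=np.array([.549,.229,.035])
im=[]
for c in ['side','top']:
    s=arm.snapshot(c); im.append(cv2.resize(s['frame'][90:220,170:300] if c=='top' else s['frame'][70:200,210:340],(400,400)))
    for q in arm.masks_of('bobbin',c)[:2]:
        P,_,_=pts(s,q['mask']); L=(P-O)@Rz   # stand frame about hinge
        a=.436; Rb=np.array([[np.cos(a),0,-np.sin(a)],[0,1,0],[np.sin(a),0,np.cos(a)]]); B=L@Rb
        print(c,round(q['conf'],2),len(P),'world',np.median(P,0).round(3),'bin frame',np.percentile(B,[3,25,50,75,97],axis=0).round(4).tolist())
        k=B[:,2]>B[:,2].max()-.006; print(' top',k.sum(),P[k].mean(0).round(4),B[k].mean(0).round(4))
    P,_,_=pts(s); B=((P-O)@Rz)@Rb
    k=(B[:,0]>-.04)&(B[:,0]<.045)&(abs(B[:,1])<.07)&(B[:,2]>.1)&(B[:,2]<.15); print('floor z',np.percentile(B[k,2],[10,30,50]))
    A=B[k&(B[:,2]<.14)]; print('plane',np.linalg.lstsq(np.c_[A[:,:2],np.ones(len(A))],A[:,2],rcond=None)[0])
cv2.imwrite('pics/e%d.png'%int(arm.get_obs()['t']*100),np.hstack(im)[...,::-1]); print(int(arm.get_obs()['t']*100))
E
python3 look.py; ls pics
```

```text
4.7333 [0.4518 0.2252 0.3296] [[-0.065, 0.42, -0.905], [0.998, 0.026, -0.059], [-0.001, -0.907, -0.421]] shift [ 0.0016  0.0472 -0.0314] 0.056741087683761786 F [-0.3 -0.2 -0.3]
side 0.55 166 world [0.551 0.227 0.209] bin frame [[0.0623, -0.0089, 0.1297], [0.0681, -0.0058, 0.1417], [0.0753, -0.0027, 0.1568], [0.0834, 0.0031, 0.1694], [0.091, 0.0195, 0.1722]]
 top 52 [0.5467 0.2342 0.2222] [0.0773 0.0054 0.1706]
floor z [0.12676272 0.12834749 0.12957512]
plane [-0.00398708 -0.01049273  0.12977831]
floor z [0.12665359 0.12818441 0.12929079]
plane [-0.00365475 -0.00271339  0.12921184]
493
a.png
b.png
c.png
d.png
e493.png
w1.png
```

```bash
cat > tgt.py <<'E'
from h import *
Rz=cv2.Rodrigues(np.array([0,0,np.radians(3.65)]))[0]; O=np.array([.549,.229,.035])
a=.436; Rb=np.array([[np.cos(a),0,-np.sin(a)],[0,1,0],[np.sin(a),0,np.cos(a)]])
for h in (.085,.010):
    p=O+Rz@(Rb@np.array([.077,.0055,.130+h])); print(p.round(4)); go(p)
print('axis',Rz@Rb[:,2])
E
python3 tgt.py
```

```text
[0.5277 0.2332 0.2624]
4.9333 [0.4563 0.2265 0.3315] [[-0.063, 0.421, -0.905], [0.998, 0.027, -0.056], [0.001, -0.906, -0.422]] shift [ 0.0022  0.0929 -0.0358] 0.09953895365328969 F [-0.4  0.1  0.4]
[0.5593 0.2352 0.1944]
4.9333 [0.4563 0.2265 0.3315] [[-0.063, 0.421, -0.905], [0.998, 0.027, -0.056], [0.001, -0.906, -0.422]] shift [ 0.0022  0.1679 -0.0358] 0.1716426463040353 F [-0.4  0.1  0.4]
axis [-0.42146041 -0.02688531  0.90644818]
```

View pics/e493.png

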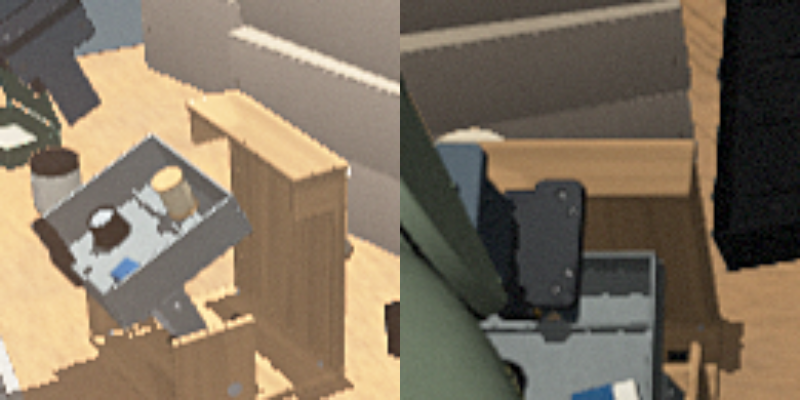

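The left panel shows the bin fully tipped and the bobbin standing in its pocket at (172, 190) px. I'll move to the pre-grasp point along the bobbin's axis and look from the wrist.

Call:
drive_tool(claw=[0.07,0.07,0.07,0.07,0.07], translation=[[0.002,0.02,-0.018],[0,0.02,-0.018],[0,0.025,0],[0,0.025,0],[0,0,0]], dr=[[0,0,0],[0,0,0],[0,0,0],[0,0,0],[0,0,0]])

```text
t: 5.35
tcp_pos: [0.5262, 0.2312, 0.259]
orientation: [[-0.06, 0.413, -0.909], [0.998, 0.022, -0.057], [-0.004, -0.91, -0.414]]
contact_force: [0.4, -0.7, -0.9]
grip_width: 0.0697
```

```bash
python3 - <<'E'
from h import *
o=arm.get_obs(); R=np.array(o['orientation']); t=np.array(o['tcp_pos'])
s=arm.snapshot('wrist'); save(s,'w2')
fw=f(s); T=np.array(s['T_tool_cam'])
for q in arm.masks_of('bobbin','wrist')[:2]:
    v,u=np.nonzero(q['mask']&(s['z_map']>0)); z=s['z_map'][v,u]
    dx,dy=u-s['cx'],v-s['cy']; r=np.hypot(dx,dy); th=r/fw; k=np.tan(th)*z/np.maximum(r,1e-6)
    C=np.c_[dx*k,dy*k,z]; L=C@T[:3,:3].T+T[:3,3]
    print(q['conf'],q['extent'],len(L),np.percentile(L,[2,25,50,75,98],axis=0).round(4).tolist())
    e=np.sort(L[:,1])[:max(5,len(L)//50)].mean(); k=L[:,1]<e+.004; print('top',k.sum(),e,((np.percentile(L[k],2,axis=0)+np.percentile(L[k],98,axis=0))/2).round(4),L[k].mean(0).round(4))
E
python3 tgt.py
```

```text
0.73 [310.0, 195.9, 39.8, 53.5] 1921 [[-0.0097, 0.0405, -0.0193], [-0.0017, 0.0414, -0.0087], [0.0049, 0.042, -0.0004], [0.0116, 0.0503, 0.0065], [0.0195, 0.0813, 0.0103]]
top 1423 0.040285195789854955 [ 0.005   0.0418 -0.0048] [ 0.0049  0.0417 -0.0045]
[0.5277 0.2332 0.2624]
5.45 [0.5265 0.2323 0.2639] [[-0.062, 0.42, -0.906], [0.998, 0.025, -0.056], [-0.001, -0.907, -0.421]] shift [ 0.0008  0.0019 -0.0005] 0.002091961842623601 F [-1.3 -0.2  0.2]
[0.5593 0.2352 0.1944]
5.45 [0.5265 0.2323 0.2639] [[-0.062, 0.42, -0.906], [0.998, 0.025, -0.056], [-0.001, -0.907, -0.421]] shift [ 0.0009  0.0769 -0.0006] 0.07686920891510235 F [-1.3 -0.2  0.2]
axis [-0.42146041 -0.02688531  0.90644818]
```

View pics/w2.png

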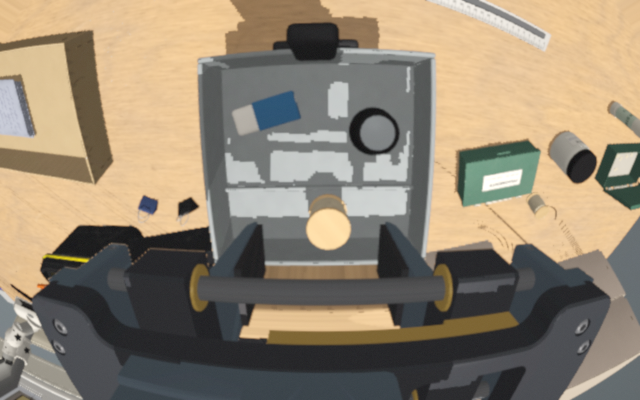

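The wrist view shows the bobbin's wooden top at (327, 228) px, between the open fingers. It is 5 mm off in tool +x, so I'll correct for that, descend along the axis and grip.

Call:
drive_tool(claw=[0.07,0.07,0.07,0.07,0.07], translation=[[0.005,0.01,-0.002],[0,0.02,0],[0,0.02,0],[0,0.015,0],[0,0.008,0]], dr=[[0,0,0],[0,0,0],[0,0,0],[0,0,0],[0,0,0]])

```text
t: 5.87
tcp_pos: [0.5585, 0.2401, 0.1988]
orientation: [[-0.063, 0.422, -0.904], [0.998, 0.027, -0.057], [0.0, -0.906, -0.423]]
contact_force: [-0.6, 0.4, -0.7]
grip_width: 0.0699
```

Call:
drive_tool(claw=[0.07,0.045,0.038,0.034,0.03], translation=[[0,0,0],[0,0,0],[0,0,0],[0,0,0],[0,0,0]], dr=[[0,0,0],[0,0,0],[0,0,0],[0,0,0],[0,0,0]], grip_force=10)

```text
t: 6.28
tcp_pos: [0.5581, 0.2399, 0.2005]
orientation: [[-0.063, 0.423, -0.904], [0.998, 0.028, -0.057], [0.001, -0.906, -0.424]]
contact_force: [-0.7, 0.3, 0.1]
grip_width: 0.0463
```

Call:
drive_tool(claw=[0.02,0.02,0.02,0.02,0.02], translation=[[0,0,0],[0,0,0],[0,0,0],[0,0,0],[0,0,0]], dr=[[0,0,0],[0,0,0],[0,0,0],[0,0,0],[0,0,0]])

```text
t: 6.7
tcp_pos: [0.5581, 0.2397, 0.1998]
orientation: [[-0.063, 0.422, -0.904], [0.998, 0.027, -0.057], [0.0, -0.906, -0.423]]
contact_force: [-1.7, -0.1, 3.4]
grip_width: 0.0327
```

Call:
drive_tool(claw=[0.02,0.02,0.02,0.02,0.02], translation=[[0,-0.01,0],[0,-0.025,0],[0,-0.035,0],[0,-0.035,0],[0,-0.03,0]], dr=[[0,0,0],[0,0,0],[0,0,0],[0,0,0],[0,0,0]])

```text
t: 7.12
tcp_pos: [0.5, 0.2359, 0.3239]
orientation: [[-0.063, 0.422, -0.904], [0.998, 0.027, -0.057], [0.001, -0.906, -0.423]]
contact_force: [0.1, 0.5, 0.4]
grip_width: 0.0327
```

Call:
drive_tool(claw=[0.02,0.02,0.02,0.02,0.02], translation=[[0,0,0],[0,0,0],[0,0,0],[0,0,0],[0,0,0]], dr=[[6.5,0,0],[6.5,0,0],[6.5,0,0],[5.5,0,0],[0,0,0]])

```text
t: 7.53
tcp_pos: [0.504, 0.2361, 0.3207]
orientation: [[-0.061, -0.002, -0.998], [0.998, -0.0, -0.061], [-0.0, -1.0, 0.002]]
contact_force: [-0.4, 0.3, -0.8]
grip_width: 0.0324
```

Run:
```python
from h import *
ax=np.array([.124,.992,0]); t=np.array([.506,-.314,0])+.115*ax; print(t)
go([t[0],t[1],.30])
```

```text
[ 0.52026 -0.19992  0.     ]
7.5333 [0.504  0.2361 0.3207] [[-0.061, -0.002, -0.998], [0.998, -0.0, -0.061], [-0.0, -1.0, 0.002]] shift [-0.4362  0.0208  0.0105] 0.43682665141599214 F [-0.4  0.3 -0.8]
```

Call:
drive_tool(claw=[0.02,0.02,0.02,0.02,0.02], translation=[[-0.02,0,0],[-0.03,0,0.002],[-0.035,0,0.002],[-0.035,0,0.002],[-0.035,0,0]], dr=[[0,0,0],[0,0,0],[0,0,0],[0,0,0],[0,0,0]])

```text
t: 7.95
tcp_pos: [0.5034, 0.0798, 0.3218]
orientation: [[-0.064, 0.002, -0.998], [0.998, -0.0, -0.064], [-0.001, -1.0, -0.002]]
contact_force: [1.4, 1.1, -1.4]
grip_width: 0.0327
```

Call:
drive_tool(claw=[0.02,0.02,0.02,0.02,0.02], translation=[[-0.035,0,0.002],[-0.035,0,0.001],[-0.035,0,0],[-0.035,0,0],[-0.035,0,0]], dr=[[0,0,0],[0,0,0],[0,0,0],[0,0,0],[0,0,0]])

```text
t: 8.37
tcp_pos: [0.5117, -0.0951, 0.322]
orientation: [[-0.063, 0.002, -0.998], [0.998, -0.001, -0.063], [-0.001, -1.0, -0.002]]
contact_force: [-0.3, -0.2, -0.5]
grip_width: 0.0327
```

Call:
drive_tool(claw=[0.02,0.02,0.02,0.02,0.02], translation=[[-0.035,0.02,0],[-0.035,0.03,0],[-0.025,0.03,0],[-0.011,0.02,0],[0,0,0]], dr=[[0,0,0],[0,0,0],[0,0,0],[0,0,0],[0,0,0]])

```text
t: 8.78
tcp_pos: [0.516, -0.1971, 0.22]
orientation: [[-0.06, -0.008, -0.998], [0.998, 0.002, -0.06], [0.002, -1.0, 0.008]]
contact_force: [-0.0, -0.3, 0.1]
grip_width: 0.0328
```

Run:
```python
from h import *
go([.520,-.200,.05])
t=np.array(arm.get_obs()['tcp_pos'])
im=[]
for c in ['side','top']:
    s=arm.snapshot(c); P,u,v=pts(s)
    k=(np.hypot(P[:,0]-t[0],P[:,1]-t[1])<.03)&(P[:,2]>.08)&(P[:,2]<t[2]+.004)
    print(c,k.sum(),[round(P[k,2].min()-t[2],4)] if k.any() else '',np.percentile(P[k,2]-t[2],[1,5]) if k.any() else '')
    for q in arm.masks_of('bobbin',c)[:2]:
        Q,_,_=pts(s,q['mask']); print(c,q['conf'],q['extent'],np.percentile(Q-t,[2,50,98],axis=0).round(4).tolist() if len(Q) else '')
    U=np.median(u[k]).astype(int) if k.any() else 400; V=np.median(v[k]).astype(int) if k.any() else 200
    V=min(max(V,75),325);U=min(max(U,75),565)
    im.append(cv2.resize(s['frame'][V-75:V+75,U-75:U+75],(400,400)))
cv2.imwrite('pics/f.png',np.hstack(im)[...,::-1])
```

```text
8.7833 [ 0.516  -0.1971  0.22  ] [[-0.06, -0.008, -0.998], [0.998, 0.002, -0.06], [0.002, -1.0, 0.008]] shift [-0.0035  0.17   -0.0052] 0.17007906777448134 F [-0.  -0.3  0.1]
side 85 [np.float64(-0.0176)] [-0.0170868  -0.01559513]
side 0.41 [318.8, 197.9, 10.3, 18.4] [[-0.0169, -0.015, -0.0143], [-0.014, -0.0074, 0.0034], [-0.0039, 0.0032, 0.0265]]
top 0
```

View pics/f.png

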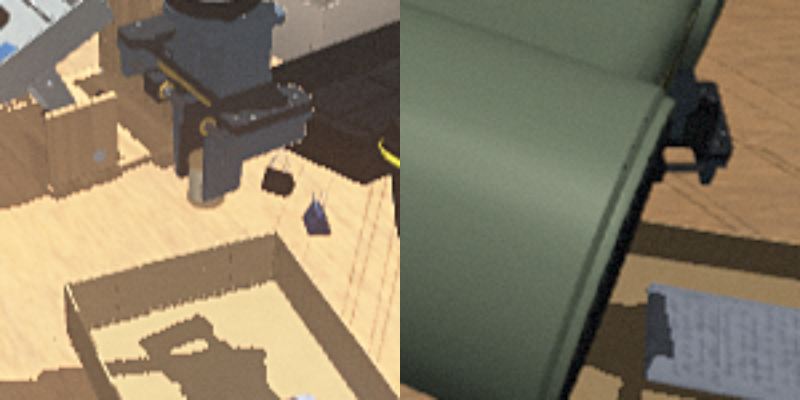

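The bobbin hangs upright at (205, 185) px in the left panel, with its underside about 16 mm below the TCP. I'll go down into the box, slowly at the end.

Call:
drive_tool(claw=[0.02,0.02,0.02,0.02,0.02], translation=[[-0.002,0.035,-0.004],[0,0.04,0],[0,0.04,0],[0,0.035,0],[0,0.02,0]], dr=[[0,0,0],[0,0,0],[0,0,0],[0,0,0],[0,0,0]])

```text
t: 9.4
tcp_pos: [0.5228, -0.1963, 0.0528]
orientation: [[-0.065, -0.001, -0.998], [0.998, 0.001, -0.065], [0.001, -1.0, 0.001]]
contact_force: [-0.1, 0.5, 0.0]
grip_width: 0.0324
```

Call:
drive_tool(claw=[0.02,0.02,0.02], translation=[[0,0.008,0],[0,0,0],[0,0,0]], dr=[[0,0,0],[0,0,0],[0,0,0]])

```text
t: 9.65
tcp_pos: [0.525, -0.198, 0.0484]
orientation: [[-0.064, 0.003, -0.998], [0.998, -0.001, -0.064], [-0.001, -1.0, -0.003]]
contact_force: [0.6, 0.6, 0.0]
grip_width: 0.0325
```

Run:
```python
from h import *
go([.520,-.200,.02])
s=arm.snapshot('side'); t=np.array(arm.get_obs()['tcp_pos'])
for q in arm.masks_of('bobbin','side')[:2]:
    Q,_,_=pts(s,q['mask']); print(q['conf'],np.percentile(Q,[1,5,50,98],axis=0).round(4).tolist())
```

```text
9.65 [ 0.525  -0.198   0.0484] [[-0.064, 0.003, -0.998], [0.998, -0.001, -0.064], [-0.001, -1.0, -0.003]] shift [-0.0017  0.0283  0.0053] 0.028870939828078295 F [0.6 0.6 0. ]
```

Call:
drive_tool(claw=[0.02,0.02,0.02,0.02,0.02], translation=[[0,0.008,0.002],[0,0.008,0.002],[0,0.005,0],[0,0,0],[0,0,0]], dr=[[0,0,0],[0,0,0],[0,0,0],[0,0,0],[0,0,0]])

```text
t: 10.17
tcp_pos: [0.519, -0.1983, 0.025]
orientation: [[-0.063, -0.001, -0.998], [0.998, 0.001, -0.063], [0.001, -1.0, 0.001]]
contact_force: [0.1, -0.2, -0.5]
grip_width: 0.0327
```

Call:
drive_tool(claw=[0.02,0.02,0.02,0.02], translation=[[0,0.002,0],[0,0.002,0],[0,0,0],[0,0,0]], dr=[[0,0,0],[0,0,0],[0,0,0],[0,0,0]])

```text
t: 10.5
tcp_pos: [0.5194, -0.1983, 0.0214]
orientation: [[-0.063, -0.0, -0.998], [0.998, 0.0, -0.063], [0.0, -1.0, 0.0]]
contact_force: [0.4, -0.4, 0.0]
grip_width: 0.0326
```

Call:
drive_tool(claw=[0.02,0.02,0.02], translation=[[0,0.002,0],[0,0,0],[0,0,0]], dr=[[0,0,0],[0,0,0],[0,0,0]])

```text
t: 10.75
tcp_pos: [0.5194, -0.1983, 0.0194]
orientation: [[-0.063, -0.0, -0.998], [0.998, 0.0, -0.063], [0.0, -1.0, 0.0]]
contact_force: [0.2, -0.0, -1.9]
grip_width: 0.0326
```

Call:
drive_tool(claw=[0.02,0.02,0.02], translation=[[0,0.001,0],[0,0,0],[0,0,0]], dr=[[0,0,0],[0,0,0],[0,0,0]])

```text
t: 11.0
tcp_pos: [0.5196, -0.1984, 0.019]
orientation: [[-0.063, 0.001, -0.998], [0.998, -0.0, -0.063], [-0.0, -1.0, -0.001]]
contact_force: [-0.4, 1.0, 4.5]
grip_width: 0.0326
```

Call:
drive_tool(claw=[0.02,0.02,0.02], translation=[[0,0.001,0],[0,0,0],[0,0,0]], dr=[[0,0,0],[0,0,0],[0,0,0]])

```text
t: 11.25
tcp_pos: [0.5197, -0.1983, 0.0188]
orientation: [[-0.063, 0.001, -0.998], [0.998, -0.0, -0.063], [-0.0, -1.0, -0.001]]
contact_force: [-2.2, 0.9, 10.0]
grip_width: 0.0328
```

Run:
```python
from h import *
go([.520,-.200,.0194])
s=arm.snapshot('side'); t=np.array(arm.get_obs()['tcp_pos'])
P,u,v=pts(s); k=(np.hypot(P[:,0]-t[0],P[:,1]-t[1])<.05); print(k.sum(),np.histogram(P[k,2],bins=np.arange(-.005,.07,.005)))
U,V=int(np.median(u[k])),int(np.median(v[k])); print(U,V)
cv2.imwrite('pics/g.png',cv2.resize(s['frame'][V-50:V+30,U-50:U+50],None,fx=6,fy=6)[...,::-1])
```

```text
11.25 [ 0.5197 -0.1983  0.0188] [[-0.063, 0.001, -0.998], [0.998, -0.0, -0.063], [-0.0, -1.0, -0.001]] shift [-0.0017 -0.0006 -0.0002] 0.0018356804487440284 F [-2.2  0.9 10. ]
3147 (array([ 35, 487,  34,   4,  11,  23,  28,  27,  18,  39,  26,  17,  12,
        14,  13]), array([-0.005,  0.   ,  0.005,  0.01 ,  0.015,  0.02 ,  0.025,  0.03 ,
        0.035,  0.04 ,  0.045,  0.05 ,  0.055,  0.06 ,  0.065,  0.07 ]))
325 218
```

View pics/g.png

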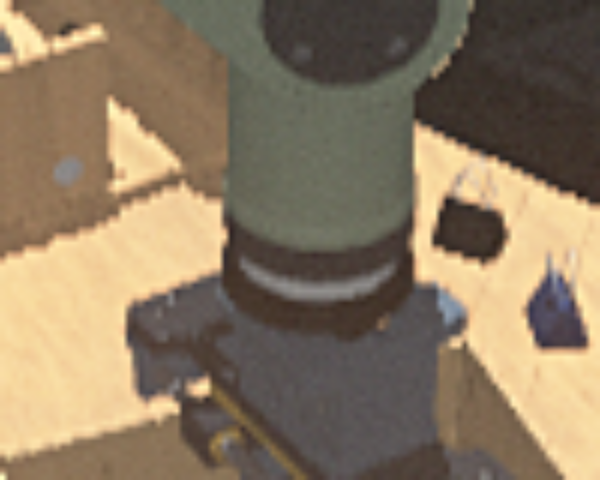

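The view is blocked by the gripper, but the 4 to 10 N contact with the TCP at 19 mm is the floor, as predicted. I'll ease off the load, open and retreat upward.

Call:
drive_tool(claw=[0.02,0.02,0.036,0.045,0.055], translation=[[0,-0.0015,0],[0,0,0],[0,0,0],[0,0,0],[0,0,0]], dr=[[0,0,0],[0,0,0],[0,0,0],[0,0,0],[0,0,0]])

```text
t: 11.72
tcp_pos: [0.5193, -0.1983, 0.0186]
orientation: [[-0.063, -0.0, -0.998], [0.998, 0.0, -0.063], [0.0, -1.0, 0.0]]
contact_force: [0.3, -0.4, -0.2]
grip_width: 0.0462
```

Call:
drive_tool(claw=[0.07,0.07,0.07,0.07,0.07], translation=[[0,0,0],[0,0,0],[0,0,0],[0,0,0],[0,0,0]], dr=[[0,0,0],[0,0,0],[0,0,0],[0,0,0],[0,0,0]])

```text
t: 12.13
tcp_pos: [0.5194, -0.1983, 0.019]
orientation: [[-0.063, 0.0, -0.998], [0.998, 0.0, -0.063], [0.0, -1.0, -0.0]]
contact_force: [-0.1, 0.7, 0.1]
grip_width: 0.0706
```

Call:
drive_tool(claw=[0.07,0.07,0.07,0.07,0.07], translation=[[0,-0.01,0],[0,-0.02,0],[0,-0.035,0],[0,-0.04,0],[0,-0.04,0]], dr=[[0,0,0],[0,0,0],[0,0,0],[0,0,0],[0,0,0]])

```text
t: 12.55
tcp_pos: [0.5188, -0.1981, 0.166]
orientation: [[-0.063, -0.001, -0.998], [0.998, 0.0, -0.063], [0.001, -1.0, 0.001]]
contact_force: [0.8, 0.2, 0.2]
grip_width: 0.0702
```

Call:
drive_tool(claw=[0.07,0.07,0.07,0.07,0.07], translation=[[0,-0.04,0],[0,-0.04,0],[0,-0.04,0],[0,0,0],[0,0,0]], dr=[[0,0,0],[0,0,0],[0,0,0],[0,0,0],[0,0,0]])

```text
t: 12.97
tcp_pos: [0.5203, -0.1987, 0.2875]
orientation: [[-0.063, 0.006, -0.998], [0.998, -0.003, -0.063], [-0.003, -1.0, -0.006]]
contact_force: [0.1, -0.1, 0.2]
grip_width: 0.0698
```

Run:
```python
from h import *
go([.520,-.200,.28])
Rz=cv2.Rodrigues(np.array([0,0,np.radians(3.65)]))[0]; O=np.array([.549,.229,.035]); a=.436; Rb=np.array([[np.cos(a),0,-np.sin(a)],[0,1,0],[np.sin(a),0,np.cos(a)]])
s=arm.snapshot('side'); 
for q in arm.masks_of('bobbin','side')[:2]:
    Q,_,_=pts(s,q['mask']); print(q['conf'],q['extent'],np.percentile(Q,[2,50,98],axis=0).round(4).tolist())
P,_,_=pts(s); B=((P-O)@Rz)@Rb
k=(B[:,0]>-.04)&(B[:,0]<.045)&(abs(B[:,1])<.07)&(B[:,2]>.1)&(B[:,2]<.14); A=B[k]
print('plane',np.linalg.lstsq(np.c_[A[:,:2],np.ones(len(A))],A[:,2],rcond=None)[0])
w=arm.snapshot('wrist')
cv2.imwrite('pics/i.png',np.hstack([cv2.resize(s['frame'][80:400,200:440],(375,500)),cv2.resize(w['frame'][60:400,150:440],(425,500))])[...,::-1])
```

```text
12.9667 [ 0.5203 -0.1987  0.2875] [[-0.063, 0.006, -0.998], [0.998, -0.003, -0.063], [-0.003, -1.0, -0.006]] shift [-0.0013  0.0075  0.0005] 0.007661916422492313 F [ 0.1 -0.1  0.2]
0.49 [317.2, 258.0, 17.3, 21.3] [[0.5027, -0.2158, 0.0031], [0.5139, -0.2076, 0.0335], [0.5321, -0.1885, 0.0465]]
plane [-0.00066056  0.00130213  0.12953295]
```

View pics/i.png

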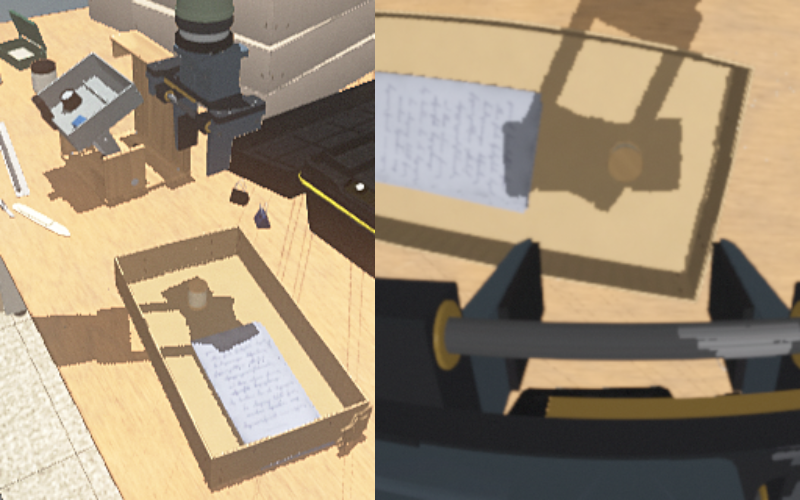

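The bobbin stands upright on the free floor at (197, 295) px, spanning z from 3 to 46 mm. The bin is still tipped against its stop, so I'll hand in.

```bash
python3 -c "
from plant import arm
print(arm.finish_job())"
```

```text
the job is handed in; nothing more can be done
None
```

The bobbin is standing upright on the open floor of the archive box, beside the folded deed, and the bin is still tipped forward on its stop. I handed the job in at about 13 s of robot time.

- **Tipping:** I hooked the tab with the shut fingers and pulled. The bin passed its balance and sank to the stop by itself. The last check of its floor plane matched 0.436 rad.
- **Taking the bobbin out:** I gripped it along its leaning axis with 10 N and turned it upright after lifting it clear.
- **Setting it down:** I lowered it in 1–2 mm steps. The load on the floor was about 10 N just before I eased off and opened the fingers.
- **Last checks:** The bobbin was at about (0.52, -0.20), with its height reading 3 to 46 mm, as expected for standing upright. Nothing was touching the gripper.
- **Disagreements:** The wrist camera put the bobbin about 5 mm away from where the fixed cameras had it, and I corrected for that before gripping. The fixed top camera could not see the bobbin at the box because the arm was in the way. I checked the placing with the side and wrist cameras instead.

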